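Load the counter glove holder

TASK

Load the glove holder on the bench without picking anything up: with the fingertips push the red glove box along the bench into the mouth of the steel holder until it is fully home against the back stop, then swing the hinged keeper flap shut across the box's front so the box cannot slide out when gloves are pulled. Push gently so that the card is not crushed, keep the box flat on the bench, and leave the red sauce bottle, the white pouch and the kitchen timer where they stand.

Things in the scene. Friction and masses are not known exactly. Their poses are not given: they have to be found in the camera images.
- glove_box: loose closed red card box, pale patch on top, 220 (own x) x 130 (own y) x 62 mm high, 0.3 to 0.55 kg, flat on the bench a little way out from the holder's mouth, 10 to 26 mm out of line toward the robot and up to about 10 degrees askew. Origin: centre of its underside. Either end may go in first. It slides at a few newtons; over 45 N from the fingers crushes it.
- holder: steel U fixed to the bench, open on top and at its mouth, which faces the robot's left. No floor: the box slides in on the bench. Origin: at bench level, where the centre of the seated box lies. Own x points from mouth to back stop, y (away from the robot) to the side of the flap's hinge, z up. Side walls: 3 mm thick, 46 mm high, inner faces at y = +/-69 mm, from x = -83 to +112 mm.
- holder_stop (a point): middle of the back stop's inner face at bench level, holder x = +110 mm, y = 0. The seated box's end face touches it, its front face then is at holder x = -110 mm.
- holder_mouth (a point): middle of the mouth at bench level, holder x = -108 mm, y = 0. From x = -83 to -108 mm the side walls flare outward to y = +/-81 mm as a lead-in. Screw flanges outside the walls are 2 mm high, out to y = +/-91 mm.
- keeper (a joint): angle of the keeper flap, rad: 0 = shut, straight across the mouth, at its own stop, about 5 mm in front of the seated box; grows as it swings outward, 1.57 = straight out from the mouth; starts at 1.7 to 2.1, stops at 2.8. Steel leaf 75 mm long, 3 mm thick, 8 to 38 mm above the bench, red 9 mm sleeve at the free end. Stiff (0.05 N m): stays where it is left.
- keeper_pivot (a point): upright pivot pin of the flap on the holder, 23 mm above the bench, at holder x = -118, y = +90 mm; post 11 mm thick, 50 mm high.
- keeper_end (a point): centre of the flap's red free end, 23 mm above the bench, 75 mm from the pivot.
- red_bottle: red squeeze bottle with a pointed red cap, beyond the holder's closed end, 58 mm thick, 193 mm high, origin centre of its underside; leave alone
- dressing_pouch: white stand-up pouch with a yellow foot, beyond the holder's closed end, 47 (own x) x 75 (own y) x 150 mm high, origin centre of its underside; leave alone
- kitchen_timer: round red and white kitchen timer, 56 mm wide, 37 mm high, origin centre of its underside; leave alone

How it is judged:
By the outcome, as a careful person would: the job done as asked, in the order asked, and still so for the second after the job is handed in, with the robot touching nothing.
It also fails if it takes over 67 s, if anything falls off the work surface, if the arm or the gripper's body presses on something with over 40 N, if the wrist force passes 120 N, or if a joint passes its speed limit or range.

ROBOT

A 7-joint arm with a two-finger parallel gripper is mounted at the origin on a cart in front of the work surface, level with it; the furniture and walls round the work are solid. World frame = base frame: x ahead of the robot, y to its left, z up, the work surface at z = 0. Lengths are in m, angles in rad, forces in N, time in s.
With the tool pointing down it reaches from about 0.4 to 0.875 m from the base axis. Payload 4.4 kg.
Tool frame: the origin (TCP) lies at the very end of the fingers, on their centre line; the grasp point (between the pads) lies 19 mm behind it; z points along the fingers, y is the line along which they close (so a half turn about z gives the same grasp; the last joint's range is limited). The gripper opens to 85 mm and grips with 20 to 120 N. Pads are 22 mm wide; open, the fingers measure 114 mm over their backs; the gripper's body (76 mm by 85 mm) begins 54 mm behind the grasp point. The pads swing forward as they close: fully open they stand 13 mm farther back than shut.
Start: joints at [1.178, 0.628, 0.038, 1.517, -0.027, 0.996, -0.02], TCP at [0.209, -0.616, 0.231] pointing down, gripper open.
Joint ranges: [-3.06, 3.06], [-0.37, 2.12], [-1.25, 1.32], [0.18, 2.47], [-1.1, 4.24], [0.23, 1.98], [-2.94, 2.94]. Speed limits (rad/s): [2.57, 2.57, 3.14, 3.14, 3.14, 3.14, 3.14].

INTERFACE

Orientations are given as a unit quaternion [w, x, y, z].
In Python, from rig import arm gives the robot as it stands. The module is installed in compiled form; this text tells all that it offers.
- The arm moves only by the shell command python3 -m inch 'ROWS' [FORCE]. ROWS is JSON, a list of rows, each a list of 3 entries, a list of its own where there are three numbers: the shift along the tool's x, y, z as a fraction of full scale, then the turn, a rotation vector about the tool's x, y, z as a fraction of full scale, then the opening, from -1 (shut) to 1 (fully open). A call has 1 to 12 rows; each row shifts and turns the commanded pose from where the row before left it, along the tool's axes as they then stand; what a row does not reach is not made up. Full scale, the value 1, is 2 cm for a shift and 0.08 rad for a turn. A row lasts 1/10 s, in which the tool goes at most 50 mm and 8.59 degrees, less where a joint would pass 70% of its speed; a pose out of reach is approached as far as the arm can. A call with a number of a shift or a turn outside -1 to 1 is refused whole. A call with a gripper value outside its range is refused whole. The fingers move at their own pace and stop on an object; FORCE is the grip in N (left out, the last holds). Time passes only in rows, so rows that do not move let the fingers close. It gives the time, the measured TCP pose, the force, the opening and the grip force at its end, in the units of the state.
- arm.get_state(): the state, without advancing time (a new reading comes with each control period).
- arm.snapshot(name): name is "scene" or "top" or "wrist"; returns the picture (480x640x3 uint8, red, green, blue); there is no depth.
- arm.camera_info(name): a dict with "fx", "fy", "cx", "cy" (pixels), "camera_from_world" (4x4, takes a point from world to camera coordinates). Camera axes: x right, y down, z forward; pixel columns grow to the right and rows downward; lengths in m; the calibration is good to about 2 mm. A picture is of the moment at which its call begins: read the wrist's pose just before it. camera_info takes no time and is no camera call; for the wrist camera it gives the pose at the moment of the call.
- arm.hand_in(): hands the job in; it is judged then, once.
The state is a dict: "clock": time; "joints": joint angles; "qvel": joint speeds; "effort": joint torques, N m; "tool_pos": TCP position; "tcp_rot": TCP orientation; "ft_force": force on the tool from outside, world axes, zero at the start; "wrist_torque": the same for the moment, N m; "grip_width": opening from 0.0 (shut) to 1.0 (fully open); "grip_force": force on a finger pad.
Only numpy, scipy, OpenCV 4.12 (cv2) and the standard library are available. Lean on these libraries where they do the work, as an engineer would, in place of code of your own. Each camera call takes 0.05 s, during which the arm holds its last target. There are 200 camera calls.

## Working session

There is one attempt and no reset: what is moved stays moved. The work goes in short steps, Python scripts to look and compute and a shell command to move; the robot and the scene stay as the last step left them, time stands still between calls to the robot, and variables do not carry over. Pictures are saved under pics/ and viewed, at most 10 in all, crops included, and the job is handed in when it is done.

```bash
mkdir -p pics
python3 - <<'E'
from rig import arm
import cv2,numpy as np
for n in("scene","top"):
    cv2.imwrite(f"pics/{n}0.png",arm.snapshot(n)[:,:,::-1])
    c=arm.camera_info(n);print(n,c["fx"],c["cx"],c["cy"],np.round(np.linalg.inv(c["camera_from_world"]),3).tolist())
s=arm.get_state();print(s)
E
```

```text
scene 448.5771575681608 317.3645088285007 241.24660968426483 [[-0.848, -0.284, 0.447, 0.161], [-0.529, 0.425, -0.735, 0.545], [0.019, -0.86, -0.511, 0.481], [0.0, 0.0, 0.0, 1.0]]
top 618.8048756679391 312.63390195630194 239.24087662793536 [[-0.01, -0.986, 0.167, 0.339], [-1.0, 0.009, -0.006, -0.093], [0.005, -0.167, -0.986, 1.143], [0.0, 0.0, 0.0, 1.0]]
{'clock': 0.1, 'joints': array([ 1.1781813 ,  0.6292722 ,  0.03845592,  1.51825207, -0.0270248 ,
        0.99634055, -0.01999429]), 'qvel': array([ 0.00114203, -0.00125571,  0.00086777, -0.00270218,  0.00094379,
       -0.00158468, -0.00013108]), 'effort': array([ 3.10811098e-03, -5.64530039e+01,  1.23014957e+00, -1.93972617e+01,
        1.11162930e-02,  5.43710878e-03, -1.81338942e-05]), 'tool_pos': array([ 0.20851579, -0.61504757,  0.23047433]), 'tcp_rot': array([-8.65010135e-04,  9.86679633e-01,  1.62673087e-01, -1.44898290e-04]), 'ft_force': array([ 0.47976367,  0.14169211, -0.1589313 ]), 'wrist_torque': array([-0.01791106, -0.00892405,  0.04039793]), 'grip_force': 0.0, 'grip_width': 1.002765956254699}
```

View pics/top0.png

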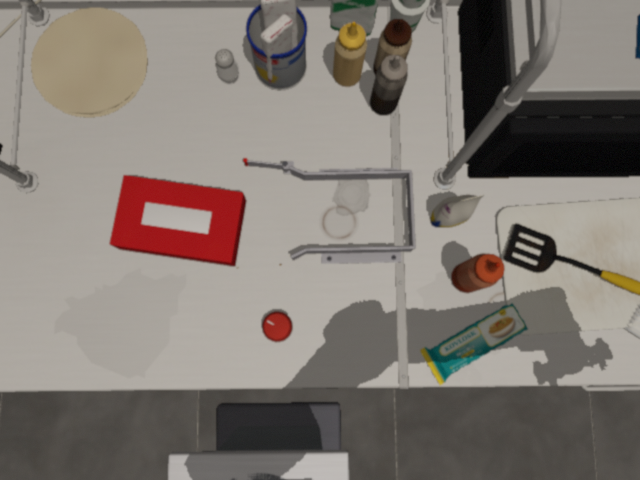

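View pics/scene0.png

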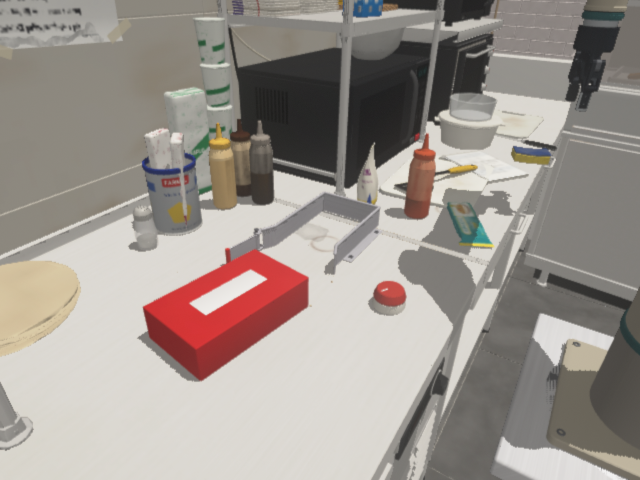

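Top view: the box spans (112–245, 177–264), and the holder spans (290–413, 170–250) with its mouth toward the left. The flap runs from the pivot (287,167) to its red end (245,161). The timer is at (277,326), the bottle at (478,273) and the pouch at (455,211).

```bash
cat > h.py <<'E'
from rig import arm
import cv2,numpy as np
def ray(n,px,z,c=None):
    c=c or arm.camera_info(n);T=np.linalg.inv(c["camera_from_world"])
    px=np.atleast_2d(np.array(px,float))
    d=np.c_[(px[:,0]-c["cx"])/c["fx"],(px[:,1]-c["cy"])/c["fy"],np.ones(len(px))]@T[:3,:3].T
    return T[:3,3]+d*((z-T[2,3])/d[:,2])[:,None]
def redmask(im,lo=60):
    r,g,b=[im[:,:,i].astype(int) for i in range(3)]
    return ((r-np.maximum(g,b))>lo).astype(np.uint8)
def box(im):
    m=redmask(im); cs,_=cv2.findContours(m,cv2.RETR_EXTERNAL,cv2.CHAIN_APPROX_NONE)
    return m,max(cs,key=cv2.contourArea)
E
python3 - <<'E'
from h import *
im=arm.snapshot("top");m,c=box(im)
q=cv2.approxPolyDP(c,5,True)[:,0];print(q.tolist());print(np.round(ray("top",q,.062),4).tolist())
# patch
w=((im.min(2)>170)).astype(np.uint8);mm=np.zeros_like(w);cv2.fillPoly(mm,[c],1)
w&=mm;ys,xs=np.nonzero(w);r=cv2.minAreaRect(np.c_[xs,ys].astype(np.float32));print(r,ray("top",[r[0]],.062).round(4))
cs,_=cv2.findContours(m,cv2.RETR_EXTERNAL,cv2.CHAIN_APPROX_NONE)
for k in cs:
    if cv2.contourArea(k)>8: M=cv2.moments(k);print(cv2.contourArea(k),ray("top",[M['m10']/M['m00'],M['m01']/M['m00']],.023).round(4))
cr=cv2.resize(im[145:275,230:430],None,fx=4,fy=4,interpolation=cv2.INTER_CUBIC)
cv2.imwrite("pics/crop1.png",cr[:,:,::-1])
E
```

```text
[[123, 177], [111, 244], [233, 264], [241, 192]]
[[0.6386, 0.24, 0.062], [0.5165, 0.2562, 0.062], [0.4788, 0.0403, 0.062], [0.6089, 0.0274, 0.062]]
((183.33999633789062, 222.11997985839844), (48.22468948364258, 12.869343757629395), 8.130102157592773) [[0.5547 0.1294 0.062 ]]
582.0 [[ 0.3705 -0.0347  0.023 ]]
576.5 [[ 0.4731 -0.4243  0.023 ]]
8929.5 [[0.5675 0.1476 0.023 ]]
10.5 [[0.6796 0.0252 0.023 ]]
```

View pics/crop1.png

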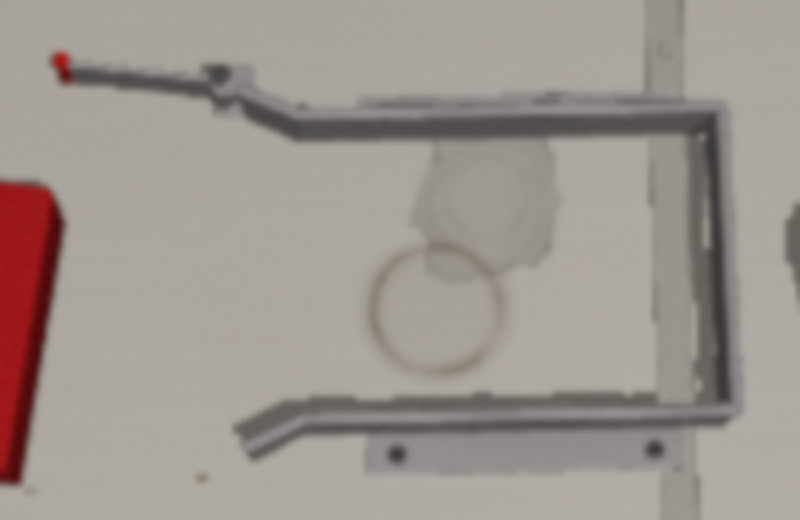

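Run:
```python
from h import *
P=lambda x,y:(230+x/4,145+y/4)
names="farwallL farwallR nearwallL nearwallR stopF stopN flareN flareF_start".split()
pts=ray("top",[P(300,116),P(690,107),P(310,411),P(700,406),P(727,115),P(738,400),P(243,434),P(240,95)],.046)
for n,p in zip(names,pts):print(n,p.round(4))
print("pivot",ray("top",P(219,74),.05).round(4),"end",ray("top",P(63,62),.038).round(4), ray("top",P(66,75),.023).round(4))
```

```text
farwallL [ 0.6457 -0.0876  0.046 ]
farwallR [ 0.6483 -0.2664  0.046 ]
nearwallL [ 0.509 -0.091  0.046]
nearwallR [ 0.5096 -0.2662  0.046 ]
stopF [ 0.6444 -0.2833  0.046 ]
stopN [ 0.5122 -0.2833  0.046 ]
flareN [ 0.4988 -0.0609  0.046 ]
flareF_start [ 0.6559 -0.0602  0.046 ]
pivot [[ 0.6647 -0.0508  0.05  ]] end [[0.6747 0.0218 0.038 ]] [[0.6729 0.022  0.023 ]]
```

Estimates in world coordinates: holder origin about (0.5765, −0.170), with its x axis along −y. Box centre is about (0.559, 0.139), with about 8° of yaw. The 17 mm offset and 8° askew fit the spec.

Plan:
1. Open the fingers along world y and push the near long side in +x. This squares the box and centres it.
2. Turn 90° and push the rear end along −y until it is home.
3. Swing the flap shut.

```bash
python3 -m inch '[[[0,0,0],[0,0,1],1],[[0,0,0],[0,0,1],1],[[0,0,0],[0,0,1],1],[[0,0,0],[0,0,1],1],[[0,0,0],[0,0,0.08],1],[[0.5,-1,0],[0,0,0],1],[[0.5,-1,0],[0,0,0],1],[[0.5,-1,0],[0,0,0],1],[[0.5,-1,0],[0,0,0],1],[[0.5,-1,0],[0,0,0],1],[[0.5,-1,0],[0,0,0],1],[[0.5,-1,0],[0,0,0],1]]'
python3 -m inch '[[[0.5,-1,0],[0,0,0],1],[[0.5,-1,0],[0,0,0],1],[[0.5,-1,0],[0,0,0],1],[[0.5,-1,0],[0,0,0],1],[[0.5,-1,0],[0,0,0],1],[[0.5,-1,0],[0,0,0],1],[[0.5,-1,0],[0,0,0],1],[[0.5,-1,0],[0,0,0],1],[[0.5,-1,0],[0,0,0],1],[[0.5,-1,0],[0,0,0],1],[[0.5,-1,0],[0,0,0],1],[[0.5,-1,0],[0,0,0],1]]'
python3 -m inch '[[[0,-1,0],[0,0,0],1],[[0,-1,0],[0,0,0],1],[[0,-1,0],[0,0,0],1],[[0,-1,0],[0,0,0],1],[[0,-1,0],[0,0,0],1],[[0,-1,0],[0,0,0],1],[[0,-1,0],[0,0,0],1],[[0,-1,0],[0,0,0],1],[[0,-1,0],[0,0,0],1],[[0,-1,0],[0,0,0],1],[[0,-1,0],[0,0,0],1],[[0,-1,0],[0,0,0],1]]'
```

```text
clock: 1.35
tool_pos: [0.2789, -0.4747, 0.2313]
tcp_rot: [-0.0, 1.0, 0.001, 0.0]
ft_force: [-0.3, 1.5, 0.2]
grip_width: 1.004
grip_force: 0.0
clock: 2.55
tool_pos: [0.3989, -0.2347, 0.2314]
tcp_rot: [0.0, 1.0, 0.001, 0.0]
ft_force: [0.6, -0.7, 0.6]
grip_width: 1.001
grip_force: 0.0
clock: 3.75
tool_pos: [0.3984, 0.0053, 0.2314]
tcp_rot: [0.0, 1.0, 0.001, 0.0]
ft_force: [0.3, 0.0, 0.6]
grip_width: 1.0
grip_force: 0.0
```

```bash
python3 -m inch '[[[0.25,-1,0],[0,0,0],1],[[0.25,-1,0],[0,0,0],1],[[0.25,-1,0],[0,0,0],1],[[0.25,-1,0],[0,0,0],1],[[0.25,-1,0],[0,0,0],1],[[0.25,-1,0],[0,0,0],1],[[0,-0.6,0.6],[0,0,0],1],[[0,0,1],[0,0,0],1],[[0,0,1],[0,0,0],1],[[0,0,1],[0,0,0],1],[[0,0,1],[0,0,0],1],[[0,0,1],[0,0,0],1]]'
python3 -m inch '[[[0,0,1],[0,0,0],1],[[0,0,1],[0,0,0],1],[[0,0,1],[0,0,0],1],[[0,0,1],[0,0,0],1],[[0,0,1],[0,0,0],1],[[0,0,0.4],[0,0,0],1],[[0,0,0],[0,0,0],1]]'
python3 - <<'E'
from h import *
im=arm.snapshot("top");m,c=box(im)
q=cv2.approxPolyDP(c,5,True)[:,0];print(q.tolist());print(np.round(ray("top",q,.062),4).tolist())
cv2.imwrite("pics/top1.png",cv2.resize(im[130:350,60:420],None,fx=2,fy=2)[:,:,::-1])
E
```

```text
clock: 4.95
tool_pos: [0.4277, 0.136, 0.1179]
tcp_rot: [0.0, 1.0, 0.001, -0.0]
ft_force: [0.5, -0.6, -0.1]
grip_width: 1.004
grip_force: 0.0
clock: 5.65
tool_pos: [0.4249, 0.1335, 0.0226]
tcp_rot: [0.004, 1.0, 0.001, -0.006]
ft_force: [-0.7, -1.6, 0.1]
grip_width: 1.004
grip_force: 0.0
[[124, 175], [113, 228], [129, 228], [165, 254], [234, 263], [241, 192]]
[[0.6423, 0.2383, 0.062], [0.5453, 0.2539, 0.062], [0.545, 0.2256, 0.062], [0.4977, 0.1603, 0.062], [0.4806, 0.0386, 0.062], [0.6089, 0.0274, 0.062]]
```

View pics/top1.png

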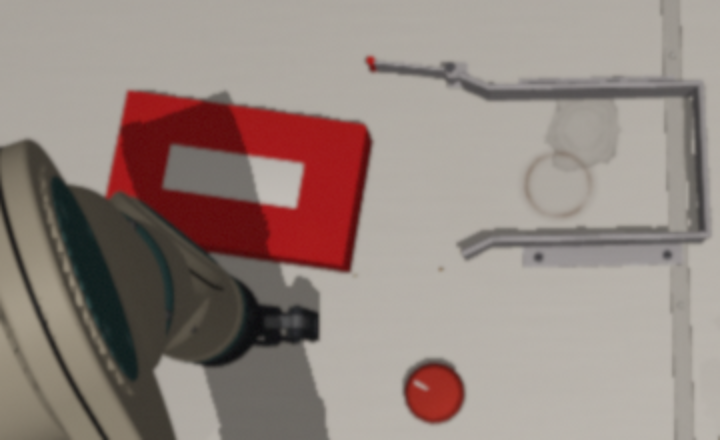

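The arm has the fingers straddling the near side of the box at about (265–318, 320) in the crop. The box hasn't moved and the timer is clear. Next is the push in +x.

```bash
python3 -m inch '[[[0.8,0,0],[0,0,0],1],[[0.8,-0.1,0.2],[0,0,0],1],[[0.3,0,0.2],[0,0,0],1],[[0.2,0,0.1],[0,0,0],1],[[0.2,0,0],[0,0,0],1],[[0.2,0,0],[0,0,0],1]]'; python3 -c "
from rig import arm;s=arm.get_state();print(s['joints'].round(3))"
```

```text
clock: 6.3
tool_pos: [0.4756, 0.136, 0.0135]
tcp_rot: [0.004, 1.0, 0.001, -0.005]
ft_force: [-0.2, -1.3, 0.0]
grip_width: 1.0
grip_force: 0.0
[-0.194  0.793 -0.216  2.08   0.502  0.332 -2.397]
```

```bash
python3 -m inch '[[[0.2,0,0],[0,0,0],1],[[0.2,0,0],[0,0,0],1],[[0.2,0,0],[0,0,0],1]]'; python3 -m inch '[[[0.2,0,0],[0,0,0],1],[[0.2,0,0],[0,0,0],1],[[0.2,0,0],[0,0,0],1],[[0,0,0],[0,0,0],1]]'
python3 - <<'E'
from h import *
im=arm.snapshot("top");m,c=box(im)
q=cv2.approxPolyDP(c,5,True)[:,0];print(q.tolist());print(np.round(ray("top",q,.062),4).tolist())
E
```

```text
clock: 6.6
tool_pos: [0.4871, 0.1352, 0.0133]
tcp_rot: [0.005, 1.0, 0.0, -0.006]
ft_force: [-3.5, -1.9, 1.7]
grip_width: 0.997
grip_force: 1.5
clock: 7.0
tool_pos: [0.5015, 0.1363, 0.0133]
tcp_rot: [0.004, 1.0, 0.0, -0.004]
ft_force: [-0.9, -1.1, -0.1]
grip_width: 0.998
grip_force: 0.3
[[143, 172], [157, 194], [206, 197], [205, 222], [178, 220], [192, 237], [208, 236], [221, 249], [234, 249], [236, 177]]
[[0.6475, 0.2044, 0.062], [0.6066, 0.1779, 0.062], [0.6002, 0.09, 0.062], [0.5546, 0.0909, 0.062], [0.5587, 0.139, 0.062], [0.5277, 0.1134, 0.062], [0.5293, 0.0852, 0.062], [0.5057, 0.0618, 0.062], [0.5055, 0.0388, 0.062], [0.6367, 0.0367, 0.062]]
```

```bash
python3 -m inch '[[[-1,0,0],[0,0,0],1],[[-0.5,0,-1],[0,0,0],1],[[0,0,-1],[0,0,0],1],[[0,0,-1],[0,0,0],1],[[0,0,-1],[0,0,0],1],[[0,0,-1],[0,0,0],1],[[0,0,-1],[0,0,-1],1],[[0,0,0],[0,0,-1],1],[[0,0,0],[0,0,-1],1],[[0,0,0],[0,0,-1],1],[[0,0,0],[0,0,-1],1],[[0,0,0],[0,0,-1],1]]'
python3 -m inch '[[[0,0,0],[0,0,-1],1],[[0,0,0],[0,0,-1],1],[[0,0,0],[0,0,-1],1],[[0,0,0],[0,0,-1],1],[[0,0,0],[0,0,-1],1],[[0,0,0],[0,0,-1],1],[[0,0,0],[0,0,-1],1],[[0,0,0],[0,0,-1],1],[[0,0,0],[0,0,-1],1],[[0,0,0],[0,0,-1],1],[[0,0,0],[0,0,-1],1],[[0,0,0],[0,0,-1],1]]'
python3 -m inch '[[[0,0,0],[0,0,-1],1],[[0,0,0],[0,0,-0.63],1],[[0,0,0],[0,0,0],1]]'
python3 - <<'E'
from h import *
im=arm.snapshot("wrist");m,c=box(im);q=cv2.approxPolyDP(c,8,True)[:,0];print(q.tolist());print(np.round(ray("wrist",q,.062),4).tolist())
cv2.imwrite("pics/w1.png",im[:,:,::-1])
print(arm.get_state()['joints'].round(3))
E
```

```text
clock: 8.25
tool_pos: [0.4725, 0.138, 0.134]
tcp_rot: [0.002, 0.971, 0.24, -0.004]
ft_force: [0.1, -0.0, -0.6]
grip_width: 1.0
grip_force: 0.0
clock: 9.45
tool_pos: [0.4724, 0.1379, 0.1339]
tcp_rot: [0.0, 0.75, 0.661, -0.004]
ft_force: [-0.4, -0.1, -0.4]
grip_width: 0.997
grip_force: 0.0
clock: 9.75
tool_pos: [0.4722, 0.1378, 0.1338]
tcp_rot: [-0.0, 0.707, 0.707, -0.005]
ft_force: [-1.1, 0.2, -0.7]
grip_width: 0.999
grip_force: 0.0
[[415, 43], [392, 69], [362, 319], [369, 369], [428, 374], [415, 341], [418, 304], [441, 304], [473, 142], [542, 149], [498, 319], [463, 321], [486, 351], [540, 376], [545, 362], [560, 365], [548, 349], [639, 60]]
[[0.527, 0.2622, 0.062], [0.5152, 0.2492, 0.062], [0.5046, 0.0892, 0.062], [0.5114, 0.0471, 0.062], [0.5557, 0.0429, 0.062], [0.5435, 0.0714, 0.062], [0.543, 0.1011, 0.062], [0.559, 0.1012, 0.062], [0.5663, 0.2095, 0.062], [0.6083, 0.2055, 0.062], [0.6004, 0.0896, 0.062], [0.576, 0.0879, 0.062], [0.5959, 0.0632, 0.062], [0.6393, 0.0416, 0.062], [0.6405, 0.054, 0.062], [0.652, 0.0514, 0.062], [0.6404, 0.0651, 0.062], [0.6527, 0.2535, 0.062]]
[ 0.196  0.687 -0.825  2.024  0.738  0.768 -1.085]
```

View pics/w1.png

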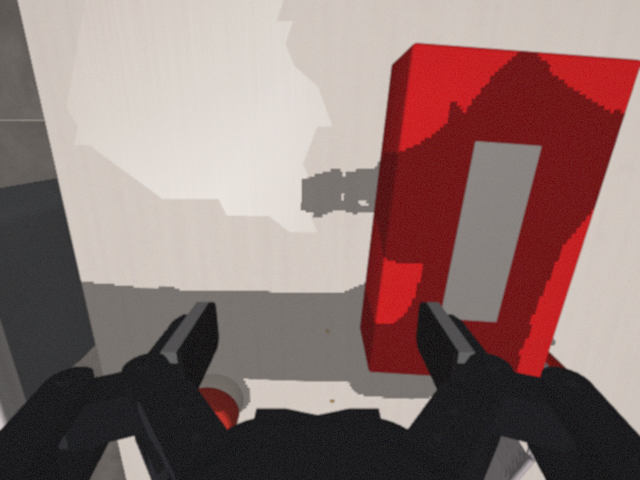

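The box now has about 4° of yaw and its centre is about (0.581, 0.150). A square push from the rear end will finish straightening it. In the wrist view its rear near top corner is (415,43) and its front near top corner is (369,369).

```bash
python3 -m inch '[[[0.93,0.6,0],[0,0,0],1],[[0.93,0.6,0],[0,0,0],1],[[0.93,0.6,0],[0,0,0],1],[[0.93,0.6,0],[0,0,0],1],[[0.93,0.6,0],[0,0,0],1],[[0.93,0.6,0],[0,0,0],1],[[0.93,0.6,0],[0,0,0],1],[[0.93,0.6,0],[0,0,0],1],[[0.93,0.6,0],[0,0,0],1],[[0,0,0],[0,0,0],1]]'
python3 -m inch '[[[0,0,1],[0,0,0],1],[[0,0,1],[0,0,0],1],[[0,0,1],[0,0,0],1],[[0,0,1],[0,0,0],1],[[0,0,1],[0,0,0],1],[[0,0,1],[0,0,0],1],[[0,0,0],[0,0,0],1]]'; python3 -c "
from rig import arm;s=arm.get_state();print(s['joints'].round(3))"
```

```text
clock: 10.8
tool_pos: [0.5801, 0.3082, 0.1314]
tcp_rot: [-0.001, 0.707, 0.708, -0.004]
ft_force: [-0.2, 0.4, -0.2]
grip_width: 0.999
grip_force: 0.0
clock: 11.5
tool_pos: [0.5763, 0.3017, 0.0081]
tcp_rot: [-0.001, 0.707, 0.707, -0.009]
ft_force: [0.6, -0.5, -0.1]
grip_width: 1.0
grip_force: 0.0
[-0.143  1.022 -0.692  1.624  0.831  0.834 -1.197]
```

```bash
python3 -m inch '[[[-0.8,0.15,0],[0,0,0],1],[[-0.3,0,0],[0,0,0],1],[[-0.2,0,0],[0,0,0],1],[[-0.2,0,0],[0,0,0],1],[[-0.2,0,0],[0,0,0],1],[[-0.2,0,0],[0,0,0],1],[[-0.2,0,0],[0,0,0],1],[[-0.3,0,0],[0,0,0],1],[[-0.3,0,0],[0,0,0],1],[[-0.3,0,0],[0,0,0],1],[[-0.3,0,0],[0,0,0],1],[[-0.3,0,0],[0,0,0],1]]'
python3 -m inch '[[[-0.3,0,0],[0,0,0],1],[[-0.3,0,0],[0,0,0],1],[[-0.3,0,0],[0,0,0],1],[[-0.2,0,0],[0,0,0],1],[[0,0,0],[0,0,0],1]]'
python3 - <<'E'
from h import *
im=arm.snapshot("top");m,c=box(im)
q=cv2.approxPolyDP(c,4,True)[:,0];print(q.tolist());print(np.round(ray("top",q,.062),4).tolist())
cv2.imwrite("pics/top2.png",cv2.resize(im[130:350,60:430],None,fx=2,fy=2)[:,:,::-1])
E
```

```text
clock: 12.7
tool_pos: [0.5814, 0.2308, 0.0118]
tcp_rot: [-0.0, 0.707, 0.707, -0.006]
ft_force: [0.2, 3.9, 2.5]
grip_width: 1.001
grip_force: 1.9
clock: 13.2
tool_pos: [0.5811, 0.2076, 0.0116]
tcp_rot: [0.0, 0.707, 0.707, -0.007]
ft_force: [0.2, 0.6, 0.3]
grip_width: 1.0
grip_force: 0.3
[[482, 255], [476, 265], [479, 276], [496, 280], [503, 271], [501, 259]]
[[0.4906, -0.3993, 0.062], [0.4729, -0.3877, 0.062], [0.4534, -0.3919, 0.062], [0.4461, -0.4214, 0.062], [0.4618, -0.4347, 0.062], [0.4832, -0.4324, 0.062]]
```

View pics/top2.png

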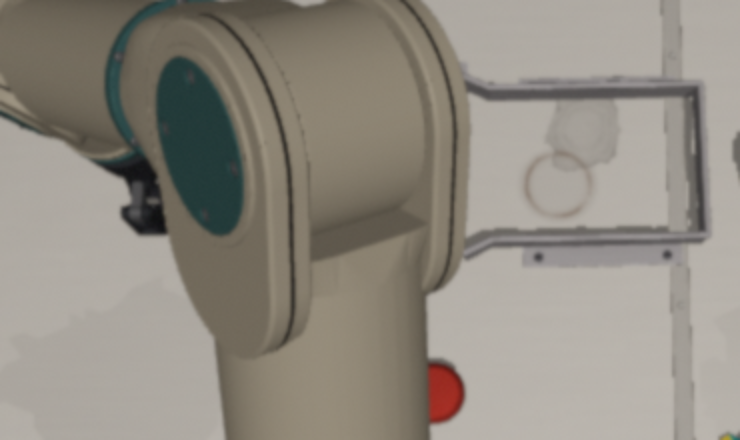

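The arm hides the box in the top view, though the holder is visible. I'll use the scene and wrist cameras instead.

Run:
```python
from h import *
a=arm.snapshot("scene");b=arm.snapshot("wrist")
np.save("s.npy",a);np.save("w.npy",b)
cv2.imwrite("pics/m1.png",np.hstack([a[130:430,90:490],b[:300,240:640]])[:,:,::-1])
```

```text
(no output)
```

View pics/m1.png

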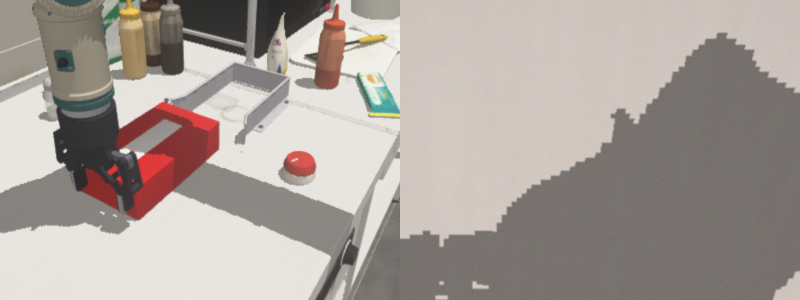

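Scene view: the box is square-ish in front of the mouth. Its front near top corner is at crop (219,127) and its bottom edge runs (140,216)–(219,152). The bottle, pouch and timer haven't moved. I'll measure these edges numerically.

Run:
```python
from h import *
a=np.load("s.npy");m,c=box(a)
q=cv2.approxPolyDP(c,3,True)[:,0]
for p in q: print(p-[90,130],"z0",ray("scene",[p],0)[0,:2].round(4),"z62",ray("scene",[p],.062)[0,:2].round(4))
# bottom edge fit: lowest red pixel by column
xs=np.arange(240,305);ys=np.array([np.nonzero(m[:,x])[0].max() for x in xs])
P=ray("scene",np.c_[xs,ys+.5],0);f=np.polyfit(P[:,1],P[:,0],1);print("near bottom edge x=",f, np.std(np.polyval(f,P[:,1])-P[:,0]))
```

```text
[218 121] z0 [ 0.5769 -0.1031] z62 [ 0.5233 -0.0195]
[161 102] z0 [ 0.7217 -0.0998] z62 [ 0.6494 -0.0166]
[120 129] z0 [0.7201 0.0277] z62 [0.648  0.0944]
[119 148] z0 [0.677  0.0757] z62 [0.6104 0.1362]
[162 118] z0 [ 0.6781 -0.0495] z62 [0.6114 0.0272]
[182 125] z0 [ 0.6284 -0.0508] z62 [0.5681 0.0261]
[137 160] z0 [0.6251 0.0851] z62 [0.5653 0.1444]
[143 186] z0 [0.5698 0.1326] z62 [0.5171 0.1858]
[134 194] z0 [0.5688 0.1552] z62 [0.5162 0.2055]
[134 206] z0 [0.5501 0.176 ] z62 [0.4999 0.2236]
[128 214] z0 [0.5458 0.1939] z62 [0.4962 0.2392]
[139 219] z0 [0.5249 0.1929] z62 [0.478  0.2383]
[217 149] z0 [ 0.5256 -0.0206] z62 [0.4786 0.0524]
near bottom edge x= [-0.00254968  0.52515576] 0.00045744107617600436
```

Run:
```python
from h import *
a=np.load("s.npy")
cv2.imwrite("pics/s1.png",cv2.resize(a[180:280,240:390],None,fx=5,fy=5,interpolation=cv2.INTER_CUBIC)[:,:,::-1])
```

```text
(no output)
```

View pics/s1.png

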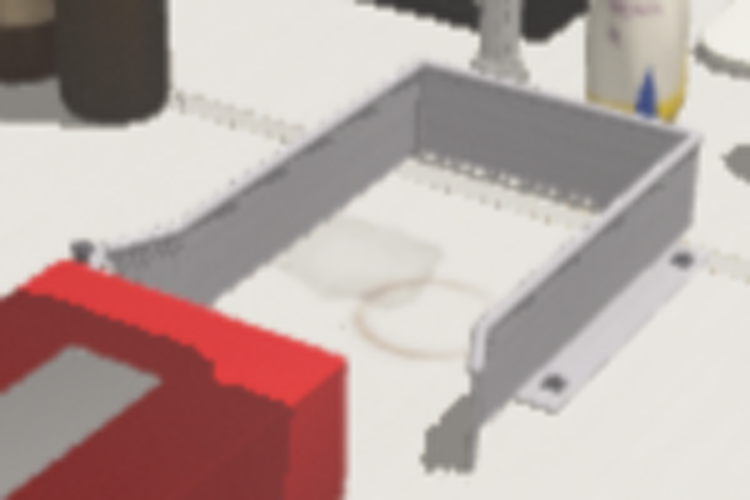

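Scene crop: far wall top edge runs (182,235)–(420,66), near wall top (487,322)–(697,137), and the far wall foot (215,305)–(418,155). The box's front top corners are (65,262) and (347,362).

Run:
```python
from h import *
P=lambda L:[(240+(x+.0)/5,180+y/5) for x,y in L]
print("far top",ray("scene",P([(182,235),(420,66)]),.046).round(4).tolist())
print("near top",ray("scene",P([(487,322),(697,137)]),.046).round(4).tolist())
print("far foot",ray("scene",P([(215,305),(418,155)]),0).round(4).tolist())
print("stopfoot",ray("scene",P([(418,155),(595,210)]),0).round(4).tolist())
print("box top front",ray("scene",P([(65,262),(347,362)]),.062).round(4).tolist())
```

```text
far top [[0.639, -0.082, 0.046], [0.6439, -0.2737, 0.046]]
near top [[0.5039, -0.0913, 0.046], [0.5052, -0.2787, 0.046]]
far foot [[0.6421, -0.1072, 0.0], [0.6436, -0.2737, 0.0]]
stopfoot [[0.6436, -0.2737, 0.0], [0.5482, -0.2716, 0.0]]
box top front [[0.6453, -0.0175, 0.062], [0.5187, -0.0169, 0.062]]
```

Measured in the same camera, the box is square and about 6 mm toward the far side of the axis. I'll push in with a slight S-curve to take some of that out, and the lead-in will take the rest.

```bash
python3 -m inch '[[[-0.25,0,0],[0,0,0.25],1],[[-0.25,0,0],[0,0,0.25],1],[[-0.25,0,0],[0,0,0.25],1],[[-0.25,0,0],[0,0,0.25],1],[[-0.3,0,0],[0,0,0],1],[[-0.3,0,0],[0,0,0],1],[[-0.3,0,0],[0,0,0],1],[[-0.3,0,0],[0,0,0],1]]'
python3 -m inch '[[[-0.25,0,0],[0,0,-0.25],1],[[-0.25,0,0],[0,0,-0.25],1],[[-0.2,0,0],[0,0,-0.25],1],[[-0.2,0,0],[0,0,-0.25],1],[[0,0,0],[0,0,0],1]]'
python3 - <<'E'
from h import *
a=arm.snapshot("scene");np.save("s.npy",a);m,c=box(a)
q=cv2.approxPolyDP(c,3,True)[:,0]
for p in q: print(p,"z62",ray("scene",[p],.062)[0,:2].round(4))
cv2.imwrite("pics/s2.png",cv2.resize(a[180:340,180:390],None,fx=3.7,fy=3.7,interpolation=cv2.INTER_CUBIC)[:,:,::-1])
E
```

```text
clock: 14.15
tool_pos: [0.5784, 0.165, 0.0123]
tcp_rot: [-0.0, 0.735, 0.678, -0.006]
ft_force: [0.8, 2.1, -2.1]
grip_width: 0.999
grip_force: 1.0
clock: 14.65
tool_pos: [0.5777, 0.1464, 0.0124]
tcp_rot: [-0.0, 0.707, 0.707, -0.007]
ft_force: [0.4, 0.1, 1.1]
grip_width: 1.002
grip_force: 0.0
[330 238] z62 [ 0.5141 -0.0802]
[275 220] z62 [ 0.6407 -0.0804]
[242 241] z62 [0.6419 0.0183]
[241 258] z62 [0.6064 0.063 ]
[278 234] z62 [ 0.6028 -0.0388]
[296 242] z62 [ 0.5583 -0.0333]
[259 269] z62 [0.56   0.0723]
[263 293] z62 [0.5146 0.1201]
[253 302] z62 [0.5134 0.1455]
[253 313] z62 [0.4975 0.1652]
[244 321] z62 [0.4971 0.1855]
[258 325] z62 [0.4756 0.1814]
[328 265] z62 [ 0.4712 -0.0008]
```

View pics/s2.png

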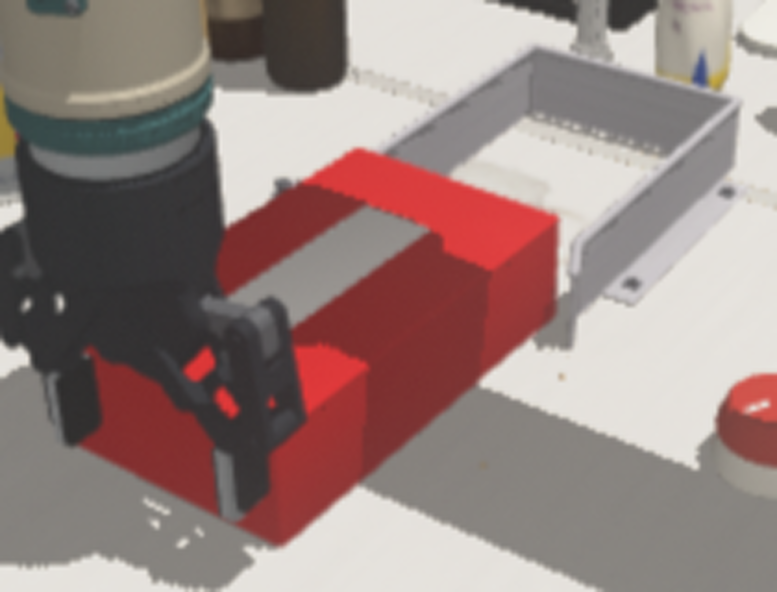

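The box is square, with its centre at x≈0.577 and its front at the flare. Pushing straight in now.

```bash
python3 -m inch '[[[-0.2,0,0],[0,0,0],1],[[-0.2,0,0],[0,0,0],1],[[-0.2,0,0],[0,0,0],1],[[-0.2,0,0],[0,0,0],1],[[-0.2,0,0],[0,0,0],1],[[-0.2,0,0],[0,0,0],1]]'
python3 -m inch '[[[-0.2,0,0],[0,0,0],1],[[-0.2,0,0],[0,0,0],1],[[-0.2,0,0],[0,0,0],1],[[-0.2,0,0],[0,0,0],1],[[-0.2,0,0],[0,0,0],1],[[-0.2,0,0],[0,0,0],1]]'
```

```text
clock: 15.3
tool_pos: [0.5776, 0.1232, 0.0126]
tcp_rot: [-0.001, 0.707, 0.707, -0.006]
ft_force: [-1.2, 2.5, -0.9]
grip_width: 1.0
grip_force: 1.4
clock: 15.9
tool_pos: [0.5776, 0.0993, 0.0128]
tcp_rot: [-0.001, 0.707, 0.707, -0.006]
ft_force: [-1.9, 2.5, -2.3]
grip_width: 0.999
grip_force: 1.4
```

```bash
python3 -m inch '[[[-0.3,0,0],[0,0,0],1],[[-0.3,0,0],[0,0,0],1],[[-0.3,0,0],[0,0,0],1],[[-0.3,0,0],[0,0,0],1],[[-0.3,0,0],[0,0,0],1],[[-0.3,0,0],[0,0,0],1]]'
python3 -m inch '[[[-0.3,0,0],[0,0,0],1],[[-0.3,0,0],[0,0,0],1],[[-0.3,0,0],[0,0,0],1],[[-0.3,0,0],[0,0,0],1],[[-0.3,0,0],[0,0,0],1],[[-0.3,0,0],[0,0,0],1]]'
python3 -m inch '[[[-0.3,0,0],[0,0,0],1],[[-0.3,0,0],[0,0,0],1],[[-0.3,0,0],[0,0,0],1],[[-0.3,0,0],[0,0,0],1],[[-0.3,0,0],[0,0,0],1],[[-0.3,0,0],[0,0,0],1]]'
```

```text
clock: 16.5
tool_pos: [0.5776, 0.0632, 0.0131]
tcp_rot: [-0.001, 0.707, 0.707, -0.006]
ft_force: [-1.9, 2.7, -1.0]
grip_width: 1.0
grip_force: 1.6
clock: 17.1
tool_pos: [0.5775, 0.0278, 0.0136]
tcp_rot: [-0.001, 0.707, 0.707, -0.006]
ft_force: [-2.3, 4.8, 0.3]
grip_width: 0.998
grip_force: 2.3
clock: 17.7
tool_pos: [0.5776, -0.009, 0.0136]
tcp_rot: [-0.0, 0.707, 0.707, -0.006]
ft_force: [-1.8, 3.8, -0.5]
grip_width: 1.004
grip_force: 2.0
```

```bash
python3 -m inch '[[[-0.3,0,0],[0,0,0],1],[[-0.3,0,0],[0,0,0],1],[[-0.3,0,0],[0,0,0],1],[[-0.3,0,0],[0,0,0],1],[[-0.1,0,0],[0,0,0],1],[[-0.1,0,0],[0,0,0],1]]'
python3 -m inch '[[[-0.1,0,0],[0,0,0],1],[[-0.1,0,0],[0,0,0],1]]'
python3 -m inch '[[[-0.1,0,0],[0,0,0],1]]';python3 -m inch '[[[-0.1,0,0],[0,0,0],1]]'
```

```text
clock: 18.3
tool_pos: [0.5781, -0.0369, 0.0139]
tcp_rot: [-0.0, 0.707, 0.707, -0.006]
ft_force: [-1.0, 2.8, -1.2]
grip_width: 1.003
grip_force: 1.3
clock: 18.5
tool_pos: [0.578, -0.0405, 0.014]
tcp_rot: [-0.0, 0.707, 0.707, -0.006]
ft_force: [0.7, 2.0, -2.0]
grip_width: 1.0
grip_force: 1.2
clock: 18.6
tool_pos: [0.578, -0.0425, 0.014]
tcp_rot: [-0.0, 0.707, 0.707, -0.006]
ft_force: [-0.6, 2.6, -1.0]
grip_width: 1.0
grip_force: 1.1
clock: 18.7
tool_pos: [0.578, -0.0446, 0.014]
tcp_rot: [-0.0, 0.707, 0.707, -0.006]
ft_force: [-1.0, 2.5, -0.7]
grip_width: 0.998
grip_force: 1.1
```

```bash
for i in 1 2 ; do python3 -m inch '[[[-0.1,0,0],[0,0,0],1]]' | grep -E "tool_pos|ft_f"; done;  python3 -m inch '[[[-0.07,0,0],[0,0,0],1]]'| grep -E "tool_pos|ft_f"; python3 -m inch '[[[-0.07,0,0],[0,0,0],1]]'| grep -E "tool_pos|ft_f"
```

```text
tool_pos: [0.578, -0.0466, 0.014]
ft_force: [-0.3, 2.7, -2.4]
tool_pos: [0.5779, -0.0468, 0.0141]
ft_force: [-1.5, 7.6, -2.5]
tool_pos: [0.5777, -0.0469, 0.0141]
ft_force: [-2.0, 9.3, -2.4]
tool_pos: [0.5775, -0.0469, 0.0141]
ft_force: [-2.9, 11.2, -3.4]
```

```bash
python3 -m inch '[[[-0.15,0,0],[0,0,0],1],[[0,0,0],[0,0,0],1]]'| grep -E "tool_pos|ft_f"
python3 - <<'E'
from h import *
a=arm.snapshot("scene");m,c=box(a)
q=cv2.approxPolyDP(c,3,True)[:,0]
for p in q: print(p,"z62",ray("scene",[p],.062)[0,:2].round(4))
E
python3 -m inch '[[[0.3,0,0],[0,0,0],1],[[1,0,0],[0,0,0],1],[[1,0,0],[0,0,0],1],[[1,0,0],[0,0,0],1],[[0,0,-1],[0,0,0],1],[[0,0,-1],[0,0,0],1],[[0,0,-1],[0,0,0],1],[[0,0,-1],[0,0,0],1],[[0,0,-1],[0,0,0],1],[[0,0,0],[0,0,0],1]]'
python3 - <<'E'
from h import *
a=arm.snapshot("scene");b=arm.snapshot("top")
cv2.imwrite("pics/m2.png",np.vstack([cv2.resize(a[170:290,220:420],None,fx=4,fy=2.5*1.0,interpolation=cv2.INTER_CUBIC)[:300],cv2.resize(b[140:260,220:420],None,fx=4,fy=2.5)[:300]])[:,:,::-1])
E
```

```text
tool_pos: [0.5771, -0.047, 0.0142]
ft_force: [-3.2, 15.5, -2.3]
[375 201] z62 [ 0.5138 -0.2714]
[324 188] z62 [ 0.6409 -0.2679]
[312 197] z62 [ 0.6376 -0.2117]
[314 208] z62 [ 0.6052 -0.1687]
[330 199] z62 [ 0.5997 -0.2252]
[347 204] z62 [ 0.5571 -0.2242]
[330 218] z62 [ 0.5546 -0.1487]
[331 238] z62 [ 0.5126 -0.0813]
[321 245] z62 [ 0.5149 -0.0496]
[320 256] z62 [ 0.4971 -0.0173]
[309 262] z62 [0.5027 0.0091]
[305 237] z62 [ 0.5546 -0.0575]
[280 223] z62 [ 0.6252 -0.0759]
[279 242] z62 [ 0.584  -0.0162]
[270 250] z62 [0.5809 0.0149]
[323 270] z62 [0.4704 0.0165]
[332 260] z62 [ 0.4733 -0.0178]
[333 244] z62 [ 0.4986 -0.0647]
[375 207] z62 [ 0.5011 -0.2448]
clock: 20.35
tool_pos: [0.5809, 0.0117, 0.1163]
tcp_rot: [0.002, 0.707, 0.707, -0.005]
ft_force: [-0.1, 0.9, -0.4]
grip_width: 0.997
grip_force: 0.0
```

View pics/m2.png

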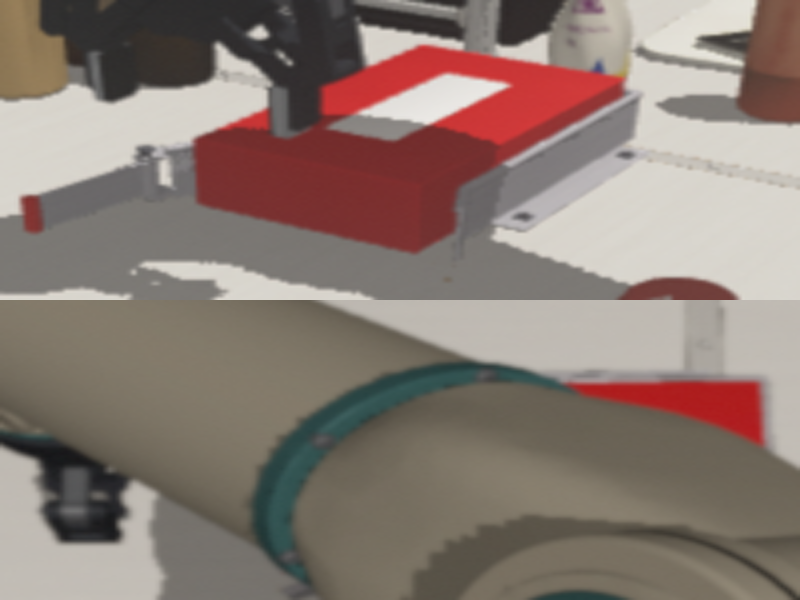

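The box is seated. The stop contact came at a sharp force rise to 15 N, and the box front is at y≈−0.058, with its far end at the stop wall in the scene view. The flap is still open, its red end at (32,213) in the upper crop. Next I close the fingers and go outside the flap, to (0.715, 0).

```bash
python3 -m inch '[[[-0.1,0.95,0],[0,0,0],-1],[[-0.1,0.95,0],[0,0,0],-1],[[-0.1,0.95,0],[0,0,0],-1],[[-0.1,0.95,0],[0,0,0],-1],[[-0.1,0.95,0],[0,0,0],-1],[[-0.1,0.95,0],[0,0,0],-1],[[0,0.95,0],[0,0,0],-1],[[0,0,0],[0,0,0],-1],[[0,0,0],[0,0,0],-1],[[0,0,0],[0,0,0],-1]]'
python3 - <<'E'
from h import *
b=arm.snapshot("wrist");a=arm.snapshot("scene");t=arm.snapshot("top")
for n,im in(("scene",a),("top",t)):
    m=redmask(im,40);cs,_=cv2.findContours(m,cv2.RETR_EXTERNAL,cv2.CHAIN_APPROX_NONE)
    for k in cs:
        A=cv2.contourArea(k)
        if 5<A<200:
            M=cv2.moments(k);print(n,A,M['m10']/M['m00'],M['m01']/M['m00'],ray(n,[M['m10']/M['m00'],M['m01']/M['m00']],.023).round(4))
E
```

```text
clock: 21.45
tool_pos: [0.7104, 0.0006, 0.1116]
tcp_rot: [-0.001, 0.707, 0.708, -0.007]
ft_force: [0.2, 0.1, 0.7]
grip_width: 0.0
grip_force: 0.0
scene 54.5 227.5840978593272 254.72171253822629 [[0.6762 0.0233 0.023 ]]
scene 9.5 460.36842105263156 208.08771929824562 [[ 0.3657 -0.4247  0.023 ]]
scene 103.0 169.7135922330097 182.24110032362458 [[ 1.0266 -0.1536  0.023 ]]
scene 27.5 186.03030303030303 178.99393939393937 [[ 1.0084 -0.1915  0.023 ]]
scene 18.0 416.7407407407407 136.11111111111111 [[ 0.6493 -0.8826  0.023 ]]
top 19.5 497.1196581196581 325.2735042735043 [[ 0.3684 -0.4304  0.023 ]]
top 9.0 508.05555555555554 320.42592592592587 [[ 0.3768 -0.4506  0.023 ]]
top 19.5 245.24786324786322 161.008547008547 [[0.6783 0.0243 0.023 ]]
```

Both views put the flap end at (0.677, 0.024). Descending outside it.

```bash
python3 -m inch '[[[0,0.2,1],[0,0,0],-1],[[0,0,1],[0,0,0],-1],[[0,0,1],[0,0,0],-1],[[0,0,1],[0,0,0],-1],[[0,0,0.8],[0,0,0],-1],[[0,0,0],[0,0,0],-1]]'
```

```text
clock: 22.2
tool_pos: [0.7125, -0.0005, 0.0125]
tcp_rot: [-0.002, 0.707, 0.707, -0.008]
ft_force: [-0.2, -0.7, 0.5]
grip_width: -0.0
grip_force: 0.0
```

```bash
python3 -m inch '[[[-0.04,-0.4,0],[0,0,0],-1],[[-0.04,-0.4,0],[0,0,0],-1],[[-0.04,-0.4,0],[0,0,0],-1],[[0.08,-0.3,0],[0,0,0],-1],[[0.08,-0.3,0],[0,0,0],-1],[[0.08,-0.3,0],[0,0,0],-1],[[0.08,-0.3,0],[0,0,0],-1]]'
python3 -m inch '[[[-0.05,-0.25,0],[0,0,0],-1],[[-0.05,-0.25,0],[0,0,0],-1],[[-0.05,-0.25,0],[0,0,0],-1],[[-0.05,-0.25,0],[0,0,0],-1]]'
```

```text
clock: 22.9
tool_pos: [0.6667, 0.0041, 0.0171]
tcp_rot: [-0.0, 0.707, 0.707, -0.006]
ft_force: [2.2, -0.5, 0.7]
grip_width: 0.001
grip_force: 0.6
clock: 23.3
tool_pos: [0.6464, -0.0001, 0.0169]
tcp_rot: [-0.001, 0.707, 0.707, -0.006]
ft_force: [1.6, 0.5, 0.4]
grip_width: -0.001
grip_force: 0.5
```

```bash
python3 -m inch '[[[-0.15,-0.2,0],[0,0,0],-1],[[-0.15,-0.2,0],[0,0,0],-1],[[-0.15,-0.2,0],[0,0,0],-1],[[-0.15,-0.2,0],[0,0,0],-1],[[-0.15,-0.2,0],[0,0,0],-1],[[-0.16,-0.1,0],[0,0,0],-1],[[-0.16,-0.1,0],[0,0,0],-1],[[-0.16,-0.1,0],[0,0,0],-1],[[-0.16,-0.1,0],[0,0,0],-1]]'
python3 -m inch '[[[-0.12,-0.03,0],[0,0,0],-1],[[-0.12,-0.03,0],[0,0,0],-1]]'
python3 -m inch '[[[-0.1,-0.03,0],[0,0,0],-1]]'
python3 -m inch '[[[-0.1,0,0],[0,0,0],-1]]'
```

```text
clock: 24.2
tool_pos: [0.6187, -0.0281, 0.0175]
tcp_rot: [-0.001, 0.707, 0.707, -0.006]
ft_force: [0.6, 0.8, 0.4]
grip_width: 0.002
grip_force: 0.5
clock: 24.4
tool_pos: [0.6175, -0.0329, 0.0175]
tcp_rot: [-0.001, 0.707, 0.707, -0.006]
ft_force: [0.6, 0.7, -1.6]
grip_width: -0.001
grip_force: 0.5
clock: 24.5
tool_pos: [0.617, -0.0349, 0.0175]
tcp_rot: [-0.0, 0.707, 0.707, -0.006]
ft_force: [0.2, 1.2, 0.1]
grip_width: 0.004
grip_force: 0.5
clock: 24.6
tool_pos: [0.6168, -0.0368, 0.0175]
tcp_rot: [-0.001, 0.707, 0.707, -0.006]
ft_force: [0.1, 0.8, -0.0]
grip_width: 0.004
grip_force: 0.5
```

```bash
for i in 1 2 3; do python3 -m inch '[[[-0.08,0,0],[0,0,0],-1]]'| grep -E "tool_pos|ft_f"; done
```

```text
tool_pos: [0.6168, -0.0384, 0.0175]
ft_force: [-0.3, 0.9, -0.3]
tool_pos: [0.6168, -0.0387, 0.0176]
ft_force: [-0.6, 5.2, -1.5]
tool_pos: [0.6168, -0.0388, 0.0176]
ft_force: [-0.2, 7.4, -2.4]
```

The flap is hard against its stop at y=−0.0388, which is where I calculated it. Now I retreat straight away and check numerically, since all the picture views are used.

```bash
python3 -m inch '[[[0.3,0,0],[0,0,0],-1],[[1,0,0],[0,0,0],-1],[[1,0,0],[0,0,0],-1],[[1,0,0],[0,0,0],-1],[[0.5,0,-1],[0,0,0],-1],[[0,0,-1],[0,0,0],-1],[[0,0,-1],[0,0,0],-1],[[0,0,-1],[0,0,0],-1],[[0,0,-1],[0,0,0],-1],[[0,0,-1],[0,0,0],-1],[[0,0,0],[0,0,0],-1]]'
python3 - <<'E'
from h import *
a=arm.snapshot("scene");m=redmask(a,40);cs,_=cv2.findContours(m,cv2.RETR_EXTERNAL,cv2.CHAIN_APPROX_NONE)
for k in cs:
    A=cv2.contourArea(k)
    if A>30:
        M=cv2.moments(k);p=[M['m10']/M['m00'],M['m01']/M['m00']];print(A,np.round(p,1),ray("scene",[p],.023)[0].round(4))
c=max(cs,key=cv2.contourArea)
for p in cv2.approxPolyDP(c,2.5,True)[:,0]: print(p,ray("scene",[p],.062)[0,:2].round(4))
# expected pixel of shut and grey profile of the front face
C=arm.camera_info("scene")
def proj(P):
    q=C["camera_from_world"]@np.r_[P,1];return np.round([C["fx"]*q[0]/q[2]+C["cx"],C["fy"]*q[1]/q[2]+C["cy"]],1)
print("shut end px",proj([.5905,-.05,.023]),"mid leaf px",proj([.63,-.0485,.023]))
for X in(.65,.63,.61,.595,.58,.56):
    u,v=proj([X,-.0485,.023]).astype(int);print(X,a[v,u])
E
```

```text
clock: 26.0
tool_pos: [0.6198, 0.0353, 0.1397]
tcp_rot: [0.001, 0.707, 0.707, -0.005]
ft_force: [-0.4, 0.6, -0.4]
grip_width: 0.002
grip_force: 0.0
559.5 [389.5 293.6] [ 0.3697 -0.0346  0.023 ]
4762.5 [319.5 225.6] [ 0.5922 -0.1711  0.023 ]
102.5 [169.7 182.2] [ 1.0269 -0.1536  0.023 ]
1122.5 [423.3 179.1] [ 0.4989 -0.5409  0.023 ]
[375 200] [ 0.516 -0.276]
[324 188] [ 0.6409 -0.2679]
[270 224] [ 0.6389 -0.0617]
[269 237] [ 0.61   -0.0205]
[286 243] [ 0.5714 -0.0203]
[286 258] [0.5424 0.0205]
[324 270] [0.4691 0.0156]
[333 261] [ 0.4703 -0.0161]
[333 245] [ 0.4969 -0.0616]
[375 208] [ 0.499  -0.2405]
shut end px [287.2 250.9] mid leaf px [270.2 245.4]
0.65 [114 112 113]
0.63 [114 112 113]
0.61 [114 111 112]
0.595 [114 105 105]
0.58 [123  50  49]
0.56 [124  51  51]
```

The grey leaf covers the box's front out to pixel column 286, against 287 expected when shut. The box is still home and the timer hasn't moved. Handing in.

```bash
python3 -c "
from rig import arm;print(arm.hand_in())"
```

```text
the job is handed in; nothing more can be done
None
```

The glove box is pushed home against the back stop with about 15 N at most, the keeper flap is shut across its front, the bottle, pouch and timer were never touched, and the job was handed in at about 26 s; I checked the shut flap by image measurements only, because all ten picture views were used.

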